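# Find the hidden catch in the tool caddy's lid

### The job

The release catch of the blue tool caddy is hidden under one of the six identical flush square plates in its lid. Feel over the plates with the fingertips until you find the one that gives, press it in until the small tray springs out of the caddy's base by itself, then let go of the plate and take the hand away. Do not touch the tray, and leave the spirit level, torch, clamp and tile standing where they are.

Things in the scene. Friction and masses are not known exactly. Their poses are not given: they have to be found in the camera images.
- caddy: Blue plastic tool caddy with a flat closed lid, fixed to the shelf: 160 (x) x 222 (y) x 140 mm high. Origin at the centre of its underside, z up; +x side: tray front, -x side: lid hinges. The lid holds six identical 50 x 50 mm square plates, centres at x = -31 or +31 mm and y = -62, 0 or +62 mm in this frame. One of them, drawn anew each time, is the catch; the other five are solid.
- lid_centre (a point): The centre of the lid's level top surface, 140 mm above the shelf; axes as the caddy's. All six plates are flush with this surface, each in a 54 mm square opening (a 2 mm groove around it), 8 mm of lid between the openings.
- catch (a joint): How far the catch plate (the one of the six that gives; it looks like the others) is pressed straight down, in m: 0 flush, 0.006 fully in. A spring resists with 2 N at first and 6 N fully in, and returns it when let go. 4 to 5 mm of travel frees the tray. This reading does not tell which plate it is.
- tray (a joint): How far the tray has come out of the caddy, in m: 0 shut and held by the catch, 0.045 fully out. Once freed it is driven out by its own spring within about 1 s, and stays out.
- tray_face (a point): The centre of the outer face of the tray's front board, blue, 198 mm wide and 50 mm high, low in the caddy's +x side (80 mm ahead of the caddy's origin and 33 mm up while shut), with a small lip reaching 8 mm further; axes as the caddy's. It moves with the tray, which slides along its +x.
- level: Steel spirit level standing on its long edge, 20 (x) x 300 (y) x 45 mm high, loose, on the tray's side of the caddy. Origin at the centre of its underside.
- torch: Yellow plastic torch standing on its lens, 62 mm across below and 40 mm above, 150 mm high, loose, at one end of the caddy. Origin at the centre of its underside.
- clamp: Wooden clamp of two jaws 160 mm long (x) with a scrap block between them, lying flat, about 160 x 205 mm over its handles and 45 mm high, loose, at the other end of the caddy. Origin at the centre of its underside.
- tile: White ceramic tile 98 x 98 x 8 mm lying flat with its hook up (44 mm high in all), loose, on the hinge side of the caddy. Origin at the centre of its underside.
Not all that is in view belongs to the job. Of the things that look like the tile, the larger one is meant. Several things look just like the torch: the one meant starts farthest to the robot's left.

How it is judged:
By the outcome, as a careful person would: the job done as asked, in the order asked, and still so for the second after the job is handed in, with the robot touching nothing.
It also fails if it takes over 51 s, if anything falls off the work surface, if the arm or the gripper's body presses on something with over 40 N, if the wrist force passes 120 N, or if a joint passes its speed limit or range.

### The arm

A 7-joint arm with a two-finger parallel gripper is mounted at the origin on the work surface. World frame = base frame: x ahead of the robot, y to its left, z up, the work surface at z = 0. Lengths are in m, angles in rad, forces in N, time in s.
With the tool pointing down it reaches from about 0.425 to 0.875 m from the base axis. Payload 4.7 kg.
Tool frame: the origin (TCP) lies midway between the tips of the shut fingers; the grasp point (between the pads) lies 19 mm behind it (env.grip_depth is the distance from the TCP to the grasp point, in m); z points along the fingers, x is the direction in which the jaws open and shut, and the axes are right-handed (so a half turn about z gives the same grasp; the last joint's range is limited). The gripper opens to 85 mm and grips with 20 to 120 N. Pads are 22 mm wide; open, the fingers measure 114 mm over their backs; the gripper's body (76 mm by 85 mm) begins 54 mm behind the grasp point. The pads swing forward as they close: fully open they stand 13 mm farther back than shut.
Start: joints at [1.209, 0.321, -0.07, 1.45, 0.023, 1.371, -0.057], TCP at [0.239, -0.605, 0.231] pointing down, gripper open.
Joint ranges: [-2.86, 2.86], [-0.3, 2.09], [-1.38, 1.24], [0.06, 2.45], [-1.56, 4.7], [0.09, 2.05], [-2.69, 2.69]. Speed limits (rad/s): [2.57, 2.57, 3.14, 3.14, 3.14, 3.14, 3.14].

### API

Orientations are given as a unit quaternion [w, x, y, z].
In Python, from cell import telemetry, optics, env gives the robot as it stands.
- The arm moves only by the tool jog_arm, never from a script. Its argument "plan" is a list that holds one entry, the list of rows, each a list of 5 numbers: the opening in per cent of the stroke, from 0 (shut) to 100 (fully open), then the shift along the tool's x, y, z in mm, then the turn about the tool's z in rad. In form: [[[grip, tx, ty, tz, spin], ...]]. A call has 1 to 5 rows; each row shifts and turns the commanded pose from where the row before left it, along the tool's axes as they then stand; what a row does not reach is not made up. A row lasts 1/12 s, in which the tool goes at most 41.7 mm and 7.16 degrees, less where a joint would pass 70% of its speed; a pose out of reach is approached as far as the arm can. A call with a gripper value outside its range is refused whole. The fingers move at their own pace and stop on an object; "squeeze" is the grip in N (left out, the last holds). Time passes only in rows, so rows that do not move let the fingers close. It gives the time, the measured TCP pose, the force and the opening at its end, in the units of the state.
- telemetry.get_obs(): the state, without advancing time (a new reading comes with each control period).
- optics.camera(name): name is "side" or "top" or "wrist"; returns a dict with "frame" (400x640x3 uint8, blue, green, red), "K" (3x3 intrinsics, pixels), "dist" ([k1, k2, p1, p2, k3] as OpenCV has them; the pictures are not rectified), "T" (4x4, takes a point from camera to world coordinates). Camera axes: x right, y up, looking along -z (the intrinsics and any distortion apply to the point x, -y, -z); pixel columns grow to the right and rows downward; lengths in m; the calibration is good to about 2 mm. A picture is of the moment at which its call begins. There is no depth.
- env.close_job(): hands the job in, once; it reports no verdict.
The state is a dict: "t": time; "joint_positions": joint angles; "dq": joint speeds; "joint_torque": joint torques, N m; "eef_pos": TCP position; "tcp_rot": TCP orientation; "force": force on the tool from outside, world axes, zero at the start; "ft_torque": the same for the moment, N m; "grip_width": opening from 0.0 (shut) to 1.0 (fully open).
Only numpy, scipy, OpenCV 4.12 (cv2) and the standard library are available. Lean on these libraries where they do the work, as an engineer would, in place of code of your own. Each camera call takes 0.05 s, during which the arm holds its last target.

## Working session

There is one attempt and no reset: what is moved stays moved. The work goes in short steps, Python scripts to look and compute and a tool call to move; the robot and the scene stay as the last step left them, time stands still between calls to the robot, and variables do not carry over. Pictures are saved under pics/ and viewed, and the job is handed in when it is done.

Besides the shell and the picture viewer there is one more tool, called after "Emit:" by a JSON object that holds its "name" and its "arguments". jog_arm: Moves the arm, as the interface text tells. Its arguments: {"type":"object","properties":{"plan":{"type":"array","items":{"type":"array","items":{"type":"array","items":{"type":"number"}}}},"squeeze":{"type":"number"}},"required":["plan"]}

```bash
mkdir -p pics; ls; python3 - <<'E'
from cell import telemetry, optics, env
import cv2, numpy as np
o=telemetry.get_obs()
for k,v in o.items(): print(k,np.round(v,4))
for n in ("top","side"):
    c=optics.camera(n); cv2.imwrite(f"pics/{n}0.png",c["frame"]); print(n,c["K"],c["dist"],np.round(c["T"],4))
E
```

```text
pics
t 0.0
joint_positions [ 1.2091  0.3218 -0.0701  1.4517  0.0226  1.3708 -0.0569]
dq [-0.0001  0.0021 -0.0002 -0.0012  0.0003  0.0008  0.0004]
joint_torque [-1.00000e-04 -4.93581e+01 -3.82600e-01 -3.14338e+01  1.27000e-02
  1.13000e-02 -0.00000e+00]
eef_pos [ 0.2383 -0.6042  0.2302]
tcp_rot [-5.000e-04  8.268e-01 -5.626e-01 -8.000e-04]
force [-0.5788 -0.3077  0.379 ]
ft_torque [-0.016  -0.0002 -0.0211]
grip_width 1.0023
top [[427.01272956   0.         325.23429534]
 [  0.         427.01272956 196.53537616]
 [  0.           0.           1.        ]] [-0.08817404  0.          0.          0.          0.        ] [[-0.0054  0.9905 -0.1372  0.4044]
 [-1.     -0.0057 -0.0019  0.053 ]
 [-0.0026  0.1372  0.9905  1.0907]
 [ 0.      0.      0.      1.    ]]
side [[434.2289673    0.         316.88730681]
 [  0.         434.2289673  196.23815089]
 [  0.           0.           1.        ]] [-0.10462045  0.          0.          0.          0.        ] [[-8.956e-01  2.889e-01 -3.384e-01  1.197e-01]
 [-4.449e-01 -5.805e-01  6.819e-01  8.942e-01]
 [ 6.000e-04  7.613e-01  6.484e-01  9.171e-01]
 [ 0.000e+00  0.000e+00  0.000e+00  1.000e+00]]
```

View pics/top0.png

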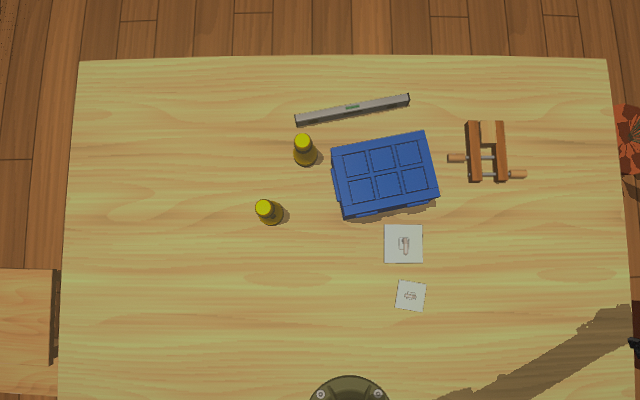

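View pics/side0.png

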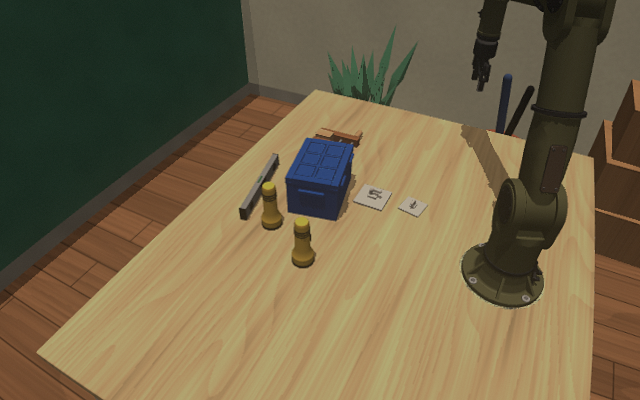

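The top view shows the caddy lid around (384,170). The level is at (352,108) and the clamp at (487,152). The torch-like objects are at (303,147) and (267,211); the second is farther left, so it's the one meant. The tiles are at (404,244), the larger and so the one meant, and (410,296). I won't touch any of these. Next I'll enlarge the lid.

```bash
python3 - <<'E'
import cv2
f=cv2.imread("pics/top0.png")
cv2.imwrite("pics/crop0.png",cv2.resize(f[85:265,245:445],None,fx=3.3,fy=3.3,interpolation=cv2.INTER_CUBIC)[:600])
cv2.imwrite("pics/crop1.png",cv2.resize(f[125:225,322:447],None,fx=6,fy=6,interpolation=cv2.INTER_CUBIC))
E
```

```text
(no output)
```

View pics/crop1.png

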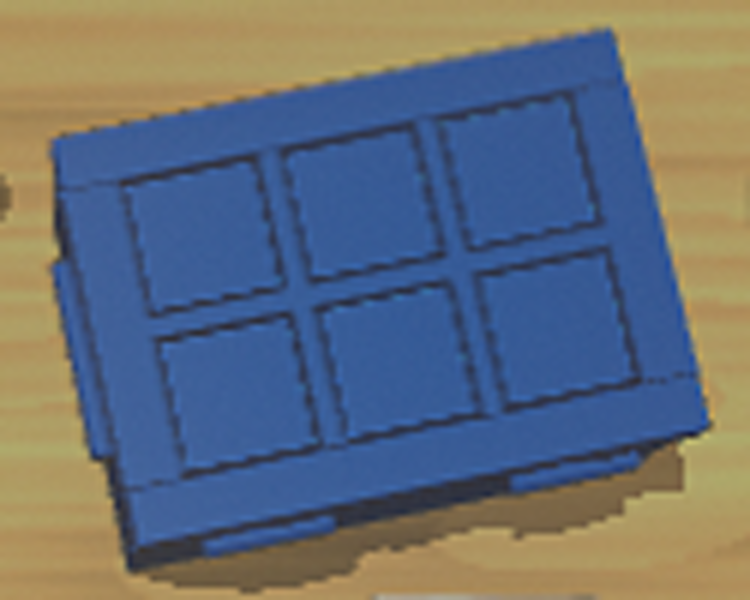

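View pics/crop0.png

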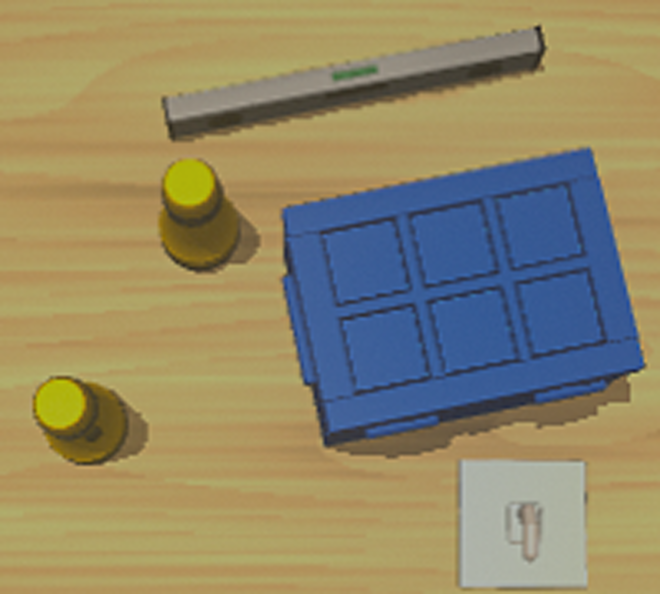

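```bash
cat > h.py <<'E'
import cv2, numpy as np
from scipy.spatial.transform import Rotation as R
def ray(c,px):
    u=cv2.undistortPoints(np.float64(px).reshape(-1,1,2),c["K"],np.float64(c["dist"]))[:,0]
    d=np.c_[u[:,0],-u[:,1],-np.ones(len(u))]
    T=np.array(c["T"]); return T[:3,3],d@T[:3,:3].T
def onz(c,px,z):
    o,d=ray(c,px); s=(z-o[2])/d[:,2]; return o+d*s[:,None]
def proj(c,P):
    T=np.array(c["T"]); q=(np.atleast_2d(P)-T[:3,3])@T[:3,:3]; q=q*[1,-1,-1]
    return cv2.projectPoints(q,np.zeros(3),np.zeros(3),c["K"],np.float64(c["dist"]))[0][:,0]
E
python3 - <<'E'
from h import *
from cell import optics, telemetry
c=optics.camera("top")
f=lambda p:np.array([322,125])+(np.array(p)+.5)/6-.5
m=np.array([[122,182],[575,92],[638,380],[183,475],[52,140],[612,28],[710,428],[130,545]])
L=np.array([[58,89],[58,-89],[-58,-89],[-58,89],[80,111],[80,-111],[-80,-111],[-80,111]])/1000
W=onz(c,f(m),.14)[:,:2]
A=W-W.mean(0);B=L-L.mean(0)
H=B.T@A; yaw=np.arctan2(H[0,1]-H[1,0],H[0,0]+H[1,1])
Rm=np.array([[np.cos(yaw),-np.sin(yaw)],[np.sin(yaw),np.cos(yaw)]])
t=W.mean(0)-Rm@L.mean(0)
print("ctr",t,"yaw",yaw); print(np.round((L@Rm.T+t-W)*1000,1))
for x in(31,-31):
    for y in (62,0,-62): print(x,y,np.round(Rm@[x/1000,y/1000]+t,4), np.hypot(*(Rm@[x/1000,y/1000]+t)))
# side check
s=optics.camera("side")
Wp=np.c_[L@Rm.T+t,np.full(8,.14)]; q=proj(s,Wp); print(np.round(q))
im=s["frame"].copy()[110:230,260:380]; im=cv2.resize(im,None,fx=5,fy=5,interpolation=cv2.INTER_CUBIC)
for a in q: cv2.circle(im,tuple(int(v) for v in ((a-[260,110]+.5)*5)),4,(0,0,255),1)
cv2.imwrite("pics/sidechk.png",im)
o=telemetry.get_obs(); print(o["eef_pos"],R.from_quat(np.roll(o["tcp_rot"],-1)).as_matrix().round(3))
E
```

```text
ctr [ 0.59266806 -0.08070343] yaw 0.193271384026593
[[ 0.8  1.6]
 [ 0.3  1.2]
 [-1.6 -1.4]
 [-0.8  0.9]
 [ 1.6  0.9]
 [ 0.6 -0.8]
 [-0.5 -0.5]
 [-0.4 -1.9]]
31 62 [ 0.6112 -0.0139] 0.6113406379681422
31 0 [ 0.6231 -0.0747] 0.6275585172656158
31 -62 [ 0.635  -0.1356] 0.649315031054989
-31 62 [ 0.5503 -0.0258] 0.5509418684944755
-31 0 [ 0.5622 -0.0867] 0.5688842232137458
-31 -62 [ 0.5742 -0.1475] 0.5927980907381788
[[293. 174.]
 [310. 142.]
 [345. 147.]
 [331. 181.]
 [284. 177.]
 [305. 137.]
 [353. 144.]
 [337. 186.]]
[ 0.23841355 -0.6043402   0.23065222] [[ 0.367 -0.93  -0.   ]
 [-0.93  -0.367  0.001]
 [-0.001  0.    -1.   ]]
```

View pics/sidechk.png

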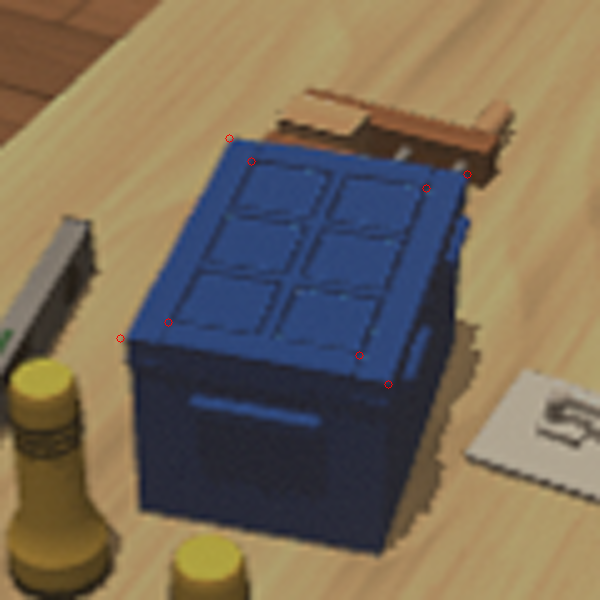

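The lid is at z=0.14 with its centre at (0.593,-0.081) and yaw 0.193. The fit residuals are 2 mm or less, and the side-view projection agrees to about a pixel. First I'll shut the gripper, line up with the caddy axes and travel to the (+31,-62) plate at z≈0.23, which clears the 0.15 torch.

Emit:
{"name": "jog_arm", "arguments": {"plan": [[[0,0,0,0,0.0915],[0,0,0,0,0.0915],[0,-24,-30,0,0],[0,-24,-30,0,0],[0,-24,-30,0,0]]], "squeeze": 20}}

```text
t: 0.62
eef_pos: [0.3132, -0.5159, 0.2309]
tcp_rot: [-0.0, 0.771, -0.637, -0.0]
force: [0.2, -0.2, 0.5]
grip_width: 0.302
```

Emit:
{"name": "jog_arm", "arguments": {"plan": [[[0,-24,-30,0,0],[0,-24,-30,0,0],[0,-24,-30,0,0],[0,-24,-30,0,0],[0,-24,-30,0,0]]]}}

```text
t: 1.03
eef_pos: [0.4381, -0.3686, 0.2314]
tcp_rot: [0.0, 0.772, -0.636, 0.0]
force: [0.3, -0.2, 0.5]
grip_width: 0.001
```

Emit:
{"name": "jog_arm", "arguments": {"plan": [[[0,-24,-30,0,0],[0,-24,-30,0,0],[0,-24,-30,0,0],[0,-24,-30,0,0],[0,-24,-30,0,0]]]}}

```text
t: 1.45
eef_pos: [0.5624, -0.2222, 0.2313]
tcp_rot: [0.0, 0.772, -0.636, 0.0]
force: [-0.3, -1.0, -0.1]
grip_width: -0.003
```

Emit:
{"name": "jog_arm", "arguments": {"plan": [[[0,-24,-30,0,0],[0,0,0,0,0],[0,0,0,0,0]]]}}

```text
t: 1.7
eef_pos: [0.5877, -0.1909, 0.2309]
tcp_rot: [-0.0, 0.774, -0.633, -0.001]
force: [0.2, -0.7, -0.0]
grip_width: -0.003
```

```bash
cat > st.py <<'E'
from h import *
from cell import telemetry
o=telemetry.get_obs(); M=R.from_quat(np.roll(o["tcp_rot"],-1)).as_matrix()
yaw=.1933; t=np.array([.5927,-.0807]); Rm=np.array([[np.cos(yaw),-np.sin(yaw)],[np.sin(yaw),np.cos(yaw)]])
p=np.array(o["eef_pos"])
print("t",o["t"],"lid xy mm",np.round(Rm.T@(p[:2]-t)*1000,1),"z above lid",round((p[2]-.14)*1000,2),"F",np.round(o["force"],2),"spin err",round(np.arctan2(M[1,0],M[0,0])-(yaw-np.pi/2),3),"zaxis",M[:,2].round(3),"g",round(o["grip_width"],3))
E
python3 st.py
```

```text
t 1.7 lid xy mm [ -26.1 -107.1] z above lid 90.89 F [ 0.19 -0.71 -0.01] spin err 0.006 zaxis [-0.     0.001 -1.   ] g -0.003
```

Emit:
{"name": "jog_arm", "arguments": {"plan": [[[0,-22.5,2.5,10,0],[0,-22.5,2.5,20,0],[0,0,0,25,0],[0,0,0,25,0],[0,0,0,0,0]]]}}

```text
t: 2.12
eef_pos: [0.5684, -0.1523, 0.1461]
tcp_rot: [0.002, 0.771, -0.636, -0.004]
force: [-0.2, -0.5, -0.6]
grip_width: -0.004
```

Emit:
{"name": "jog_arm", "arguments": {"plan": [[[0,0,0,0,0],[0,0,0,3,0],[0,0,0,2,0],[0,0,0,0,0]]]}}

```text
t: 2.45
eef_pos: [0.5734, -0.1519, 0.1474]
tcp_rot: [-0.0, 0.772, -0.636, 0.001]
force: [0.0, -0.8, -0.1]
grip_width: -0.001
```

```bash
python3 st.py
```

```text
t 2.45 lid xy mm [-32.6 -66.1] z above lid 7.37 F [ 0.03 -0.8  -0.11] spin err -0.001 zaxis [ 0.002 -0.001 -1.   ] g -0.001
```

Emit:
{"name": "jog_arm", "arguments": {"plan": [[[0,-4,-1.5,0,0],[0,0,0,2,0],[0,0,0,0,0],[0,0,0,0,0]]]}}

```text
t: 2.78
eef_pos: [0.5736, -0.1468, 0.1444]
tcp_rot: [0.0, 0.772, -0.636, 0.0]
force: [-0.6, -0.3, 1.0]
grip_width: 0.003
```

Emit:
{"name": "jog_arm", "arguments": {"plan": [[[0,0,0,1.5,0],[0,0,0,0,0],[0,0,0,0,0]]]}}

```text
t: 3.03
eef_pos: [0.5734, -0.147, 0.1426]
tcp_rot: [0.0, 0.772, -0.636, -0.0]
force: [0.2, -0.9, -0.0]
grip_width: -0.004
```

Emit:
{"name": "jog_arm", "arguments": {"plan": [[[0,0,0,1.5,0],[0,0,0,0,0],[0,0,0,0,0]]]}}

```text
t: 3.28
eef_pos: [0.5735, -0.147, 0.1412]
tcp_rot: [0.0, 0.772, -0.636, -0.0]
force: [-0.4, -0.3, 0.1]
grip_width: -0.003
```

```bash
python3 st.py
```

```text
t 3.2833 lid xy mm [-31.6 -61.4] z above lid 1.16 F [-0.44 -0.26  0.14] spin err -0.0 zaxis [-0. -0. -1.] g -0.003
```

Emit:
{"name": "jog_arm", "arguments": {"plan": [[[0,0,0,1,0],[0,0,0,0,0],[0,0,0,0,0]]]}}

```text
t: 3.53
eef_pos: [0.5735, -0.147, 0.1403]
tcp_rot: [0.0, 0.772, -0.636, -0.0]
force: [-0.3, 0.8, 0.2]
grip_width: 0.001
```

Emit:
{"name": "jog_arm", "arguments": {"plan": [[[0,0,0,1,0],[0,0,0,0,0],[0,0,0,0,0]]]}}

```text
t: 3.78
eef_pos: [0.5736, -0.147, 0.1401]
tcp_rot: [0.0, 0.772, -0.636, 0.0]
force: [-2.0, 0.6, 6.2]
grip_width: -0.001
```

This plate is solid: 6.2 N with no travel at z=0.140. Next is (+31,-62).

Emit:
{"name": "jog_arm", "arguments": {"plan": [[[0,0,0,-8,0],[0,0,-21,0,0],[0,0,-21,0,0],[0,0,-20,0,0],[0,0,0,0,0]]]}}

```text
t: 4.2
eef_pos: [0.6375, -0.1332, 0.1474]
tcp_rot: [-0.002, 0.773, -0.635, 0.001]
force: [-0.4, -0.6, -0.2]
grip_width: -0.0
```

Emit:
{"name": "jog_arm", "arguments": {"plan": [[[0,0,0,3,0],[0,0,0,2.5,0],[0,0,0,0,0],[0,0,0,0,0]]]}}

```text
t: 4.53
eef_pos: [0.6334, -0.1357, 0.1415]
tcp_rot: [0.001, 0.772, -0.636, -0.0]
force: [-0.7, -0.4, -0.0]
grip_width: -0.005
```

Emit:
{"name": "jog_arm", "arguments": {"plan": [[[0,0,0,1.5,0],[0,0,0,1,0],[0,0,0,0,0],[0,0,0,0,0]]]}}

```text
t: 4.87
eef_pos: [0.6342, -0.1356, 0.1402]
tcp_rot: [0.0, 0.772, -0.636, 0.0]
force: [-2.1, -0.9, 5.8]
grip_width: -0.0
```

```bash
python3 st.py
```

```text
t 4.8667 lid xy mm [ 30.1 -61.8] z above lid 0.18 F [-2.14 -0.93  5.77] spin err -0.001 zaxis [ 0.    -0.001 -1.   ] g -0.0
```

Also solid (5.8 N at z=0.1402). Next is (+31,0).

Emit:
{"name": "jog_arm", "arguments": {"plan": [[[0,0,0,-8,0],[0,-21,-0.5,0,0],[0,-21,0,0,0],[0,-20,0,0,0],[0,0,0,0,0]]]}}

```text
t: 5.28
eef_pos: [0.6228, -0.0678, 0.1478]
tcp_rot: [-0.001, 0.774, -0.633, -0.001]
force: [-0.6, 1.5, -0.0]
grip_width: 0.002
```

Emit:
{"name": "jog_arm", "arguments": {"plan": [[[0,0,0,3,0],[0,0,0,2.5,0],[0,0,0,0,0],[0,0,0,0,0]]]}}

```text
t: 5.62
eef_pos: [0.6228, -0.0757, 0.1412]
tcp_rot: [0.0, 0.771, -0.637, -0.0]
force: [-0.5, -0.4, 0.1]
grip_width: 0.004
```

Emit:
{"name": "jog_arm", "arguments": {"plan": [[[0,0,0,1.5,0],[0,0,0,1,0],[0,0,0,0,0],[0,0,0,0,0]]]}}

```text
t: 5.95
eef_pos: [0.6233, -0.0753, 0.1402]
tcp_rot: [0.0, 0.772, -0.636, 0.001]
force: [-2.1, -1.2, 5.5]
grip_width: -0.002
```

```bash
python3 st.py
```

```text
t 5.95 lid xy mm [31.  -0.6] z above lid 0.17 F [-2.07 -1.25  5.51] spin err -0.002 zaxis [ 0.001 -0.001 -1.   ] g -0.002
```

Solid. Next is (-31,0).

Emit:
{"name": "jog_arm", "arguments": {"plan": [[[0,0,0,-8,0],[0,0,21,0,0],[0,0,21,0,0],[0,-0.5,20,0,0],[0,0,0,0,0]]]}}

```text
t: 6.37
eef_pos: [0.5589, -0.0866, 0.1471]
tcp_rot: [0.001, 0.771, -0.636, -0.001]
force: [0.3, -1.0, 0.2]
grip_width: -0.0
```

Emit:
{"name": "jog_arm", "arguments": {"plan": [[[0,0,0,3,0],[0,0,0,2.5,0],[0,0,0,0,0],[0,0,0,0,0]]]}}

```text
t: 6.7
eef_pos: [0.5626, -0.0851, 0.1414]
tcp_rot: [-0.0, 0.772, -0.636, -0.0]
force: [-0.1, -0.3, 0.2]
grip_width: -0.001
```

Emit:
{"name": "jog_arm", "arguments": {"plan": [[[0,0,0,1.5,0],[0,0,0,1,0],[0,0,0,0,0],[0,0,0,0,0]]]}}

```text
t: 7.03
eef_pos: [0.5628, -0.0852, 0.1402]
tcp_rot: [-0.0, 0.772, -0.636, 0.0]
force: [-1.3, -0.4, 5.0]
grip_width: 0.001
```

```bash
python3 st.py
```

```text
t 7.0333 lid xy mm [-30.2   1.3] z above lid 0.16 F [-1.32 -0.41  5.04] spin err -0.0 zaxis [ 0.001  0.    -1.   ] g 0.001
```

Solid. Next is (-31,+62).

Emit:
{"name": "jog_arm", "arguments": {"plan": [[[0,0,0,-8,0],[0,-20,0,0,0],[0,-20,0.5,0,0],[0,-20,0,0,0],[0,0,0,0,0]]]}}

```text
t: 7.45
eef_pos: [0.5496, -0.0215, 0.1477]
tcp_rot: [-0.001, 0.774, -0.633, -0.001]
force: [0.2, 1.7, -0.3]
grip_width: 0.003
```

Emit:
{"name": "jog_arm", "arguments": {"plan": [[[0,0,0,3,0],[0,0,0,2.5,0],[0,0,0,0,0],[0,0,0,0,0]]]}}

```text
t: 7.78
eef_pos: [0.5499, -0.0281, 0.1413]
tcp_rot: [0.0, 0.771, -0.636, -0.0]
force: [-0.3, -0.5, 0.1]
grip_width: 0.004
```

Emit:
{"name": "jog_arm", "arguments": {"plan": [[[0,0,0,1.5,0],[0,0,0,1,0],[0,0,0,0,0],[0,0,0,0,0]]]}}

```text
t: 8.12
eef_pos: [0.5503, -0.0277, 0.1402]
tcp_rot: [0.0, 0.772, -0.636, 0.001]
force: [-1.5, -0.4, 5.7]
grip_width: -0.003
```

```bash
python3 st.py
```

```text
t 8.1167 lid xy mm [-31.4  60.2] z above lid 0.15 F [-1.51 -0.37  5.65] spin err -0.001 zaxis [ 0.001 -0.001 -1.   ] g -0.003
```

Solid. The last plate is (+31,+62), which I'll feel before pressing.

Emit:
{"name": "jog_arm", "arguments": {"plan": [[[0,0,0,-8,0],[0,-1,-21,0,0],[0,0,-21,0,0],[0,0,-20,0,0],[0,0,0,0,0]]]}}

```text
t: 8.53
eef_pos: [0.6138, -0.0128, 0.1475]
tcp_rot: [-0.002, 0.772, -0.636, 0.0]
force: [-1.0, -0.6, -1.0]
grip_width: 0.001
```

Emit:
{"name": "jog_arm", "arguments": {"plan": [[[0,0,0,3,0],[0,0,0,2.5,0],[0,0,0,0,0],[0,0,0,0,0]]]}}

```text
t: 8.87
eef_pos: [0.6099, -0.0143, 0.1415]
tcp_rot: [0.0, 0.772, -0.636, -0.0]
force: [-1.2, -0.6, 0.2]
grip_width: 0.0
```

Emit:
{"name": "jog_arm", "arguments": {"plan": [[[0,0,0,1.5,0],[0,0,0,1,0],[0,0,0,0,0],[0,0,0,0,0]]]}}

```text
t: 9.2
eef_pos: [0.6105, -0.0142, 0.1397]
tcp_rot: [0.0, 0.772, -0.636, 0.0]
force: [-1.8, -0.0, 2.8]
grip_width: -0.001
```

```bash
python3 st.py
```

```text
t 9.2 lid xy mm [30.3 61.9] z above lid -0.29 F [-1.76 -0.01  2.76] spin err -0.001 zaxis [-0.    -0.001 -1.   ] g -0.001
```

This one gives: 2.8 N, with the tip already below where the solid plates stopped it. Pressing on in small steps.

Emit:
{"name": "jog_arm", "arguments": {"plan": [[[0,0,0,1,0],[0,0,0,1,0],[0,0,0,0,0],[0,0,0,0,0]]]}}

```text
t: 9.53
eef_pos: [0.6106, -0.0142, 0.1374]
tcp_rot: [0.0, 0.772, -0.636, 0.0]
force: [-2.1, -1.6, 5.2]
grip_width: 0.003
```

Emit:
{"name": "jog_arm", "arguments": {"plan": [[[0,0,0,1,0],[0,0,0,1,0],[0,0,0,1,0],[0,0,0,0,0],[0,0,0,0,0]]]}}

```text
t: 9.95
eef_pos: [0.6106, -0.0142, 0.1344]
tcp_rot: [0.0, 0.772, -0.636, 0.0]
force: [-2.8, -0.5, 5.7]
grip_width: 0.006
```

```bash
python3 st.py; python3 - <<'E'
from cell import optics
import cv2
f=optics.camera("top")["frame"]; cv2.imwrite("pics/top1.png",cv2.resize(f[85:265,245:445],None,fx=3.3,fy=3.3,interpolation=cv2.INTER_CUBIC))
E
```

```text
t 9.95 lid xy mm [30.4 61.9] z above lid -5.57 F [-2.77 -0.48  5.75] spin err -0.001 zaxis [-0. -0. -1.] g 0.006
```

View pics/top1.png

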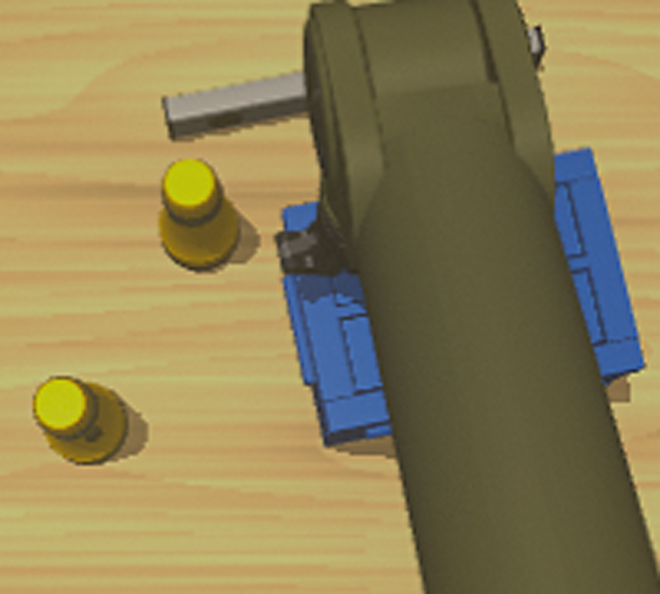

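The top view is blocked by the arm, though the level and both torches haven't moved. The plate is about 5.5 mm in. I'll hold for a moment and check for the tray in the side view.

Emit:
{"name": "jog_arm", "arguments": {"plan": [[[0,0,0,0.5,0],[0,0,0,0,0],[0,0,0,0,0],[0,0,0,0,0],[0,0,0,0,0]]]}}

```text
t: 10.42
eef_pos: [0.6106, -0.0142, 0.1341]
tcp_rot: [0.0, 0.772, -0.636, 0.0]
force: [-2.9, -1.8, 6.7]
grip_width: -0.003
```

Emit:
{"name": "jog_arm", "arguments": {"plan": [[[0,0,0,0,0],[0,0,0,0,0],[0,0,0,0,0],[0,0,0,0,0],[0,0,0,0,0]]]}}

```text
t: 10.83
eef_pos: [0.6106, -0.0141, 0.1341]
tcp_rot: [0.0, 0.772, -0.636, 0.0]
force: [-3.6, -1.2, 7.1]
grip_width: -0.002
```

```bash
python3 st.py; python3 - <<'E'
from cell import optics
import cv2
f=optics.camera("side")["frame"]; cv2.imwrite("pics/side1.png",cv2.resize(f[110:260,220:400],None,fx=4,fy=4,interpolation=cv2.INTER_CUBIC))
E
```

```text
t 10.8333 lid xy mm [30.4 61.9] z above lid -5.85 F [-3.61 -1.16  7.07] spin err -0.001 zaxis [-0.    -0.001 -1.   ] g -0.002
```

View pics/side1.png

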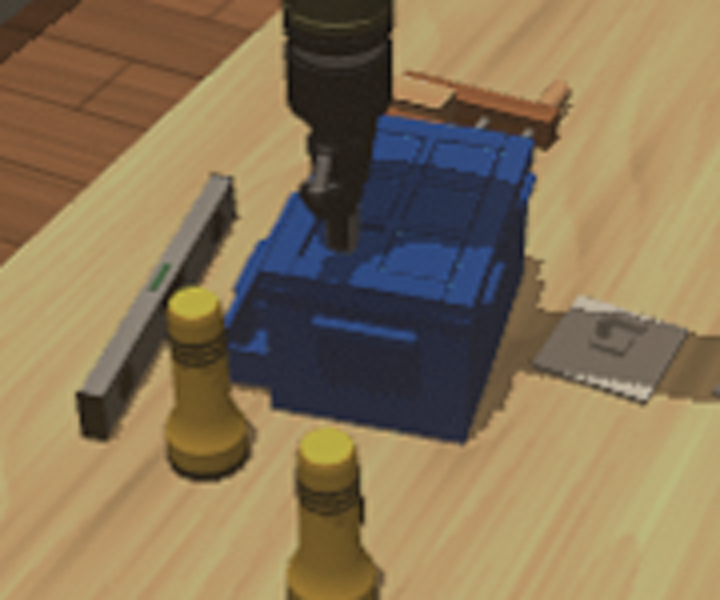

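The side view shows the tray sprung out on the +x side, at crop (250,330). The level still has a gap to it. Now I'll lift straight up and withdraw.

Emit:
{"name": "jog_arm", "arguments": {"plan": [[[0,0,0,-4,0],[0,0,0,-10,0],[0,0,0,-20,0],[0,0,0,-30,0],[0,0,0,-30,0]]]}}

```text
t: 11.3
eef_pos: [0.6104, -0.0133, 0.2281]
tcp_rot: [0.0, 0.772, -0.636, -0.001]
force: [0.1, 0.1, 0.2]
grip_width: -0.004
```

Emit:
{"name": "jog_arm", "arguments": {"plan": [[[0,30,0,-20,0],[0,35,0,0,0],[0,35,5,0,0],[0,35,10,0,0],[0,35,10,0,0]]]}}

```text
t: 11.72
eef_pos: [0.6193, -0.1866, 0.2481]
tcp_rot: [-0.001, 0.772, -0.635, 0.0]
force: [0.8, -0.2, 0.4]
grip_width: 0.001
```

Emit:
{"name": "jog_arm", "arguments": {"plan": [[[0,30,20,0,0],[0,30,20,0,0],[0,30,20,0,0],[0,30,20,0,0],[0,30,20,0,0]]]}}

```text
t: 12.13
eef_pos: [0.5491, -0.3532, 0.2481]
tcp_rot: [-0.0, 0.772, -0.636, 0.001]
force: [0.5, -0.1, -0.4]
grip_width: 0.004
```

Emit:
{"name": "jog_arm", "arguments": {"plan": [[[0,15,10,0,0],[0,0,0,0,0],[0,0,0,0,0],[0,0,0,0,0],[0,0,0,0,0]]]}}

```text
t: 12.55
eef_pos: [0.5438, -0.3664, 0.2479]
tcp_rot: [-0.001, 0.773, -0.635, 0.0]
force: [-0.1, 0.3, -0.6]
grip_width: 0.002
```

```bash
python3 st.py; python3 - <<'E'
from cell import optics
import cv2, numpy as np
f=optics.camera("top")["frame"]; g=cv2.imread("pics/top0.png")
k=lambda a:cv2.resize(a[85:265,245:545],None,fx=2.6,fy=1.6*1.625,interpolation=cv2.INTER_CUBIC)
cv2.imwrite("pics/top2.png",k(f)); cv2.imwrite("pics/top2d.png",k(cv2.absdiff(f,g)*3))
f=optics.camera("side")["frame"]; cv2.imwrite("pics/side2.png",cv2.resize(f[110:260,220:400],None,fx=4,fy=4,interpolation=cv2.INTER_CUBIC))
E
```

```text
t 12.55 lid xy mm [-102.9 -271. ] z above lid 107.94 F [-0.14  0.28 -0.64] spin err 0.003 zaxis [ 0.001  0.001 -1.   ] g 0.002
```

View pics/top2.png

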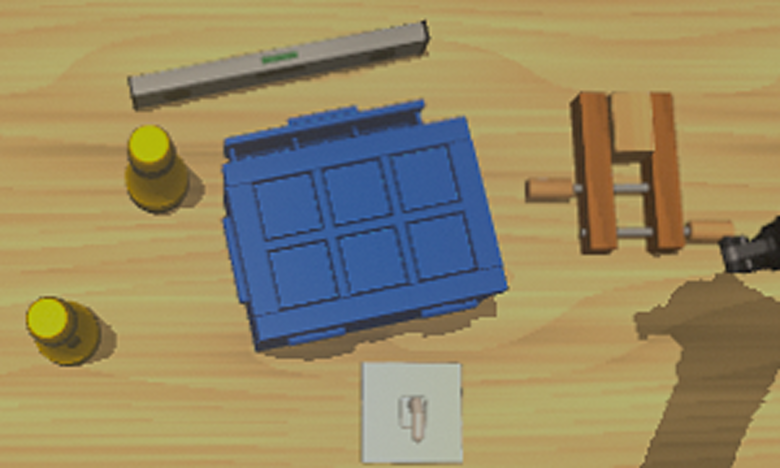

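View pics/top2d.png

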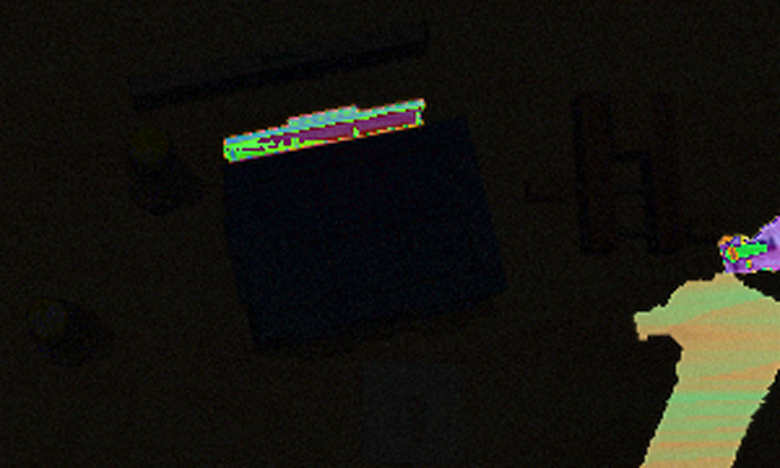

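View pics/side2.png

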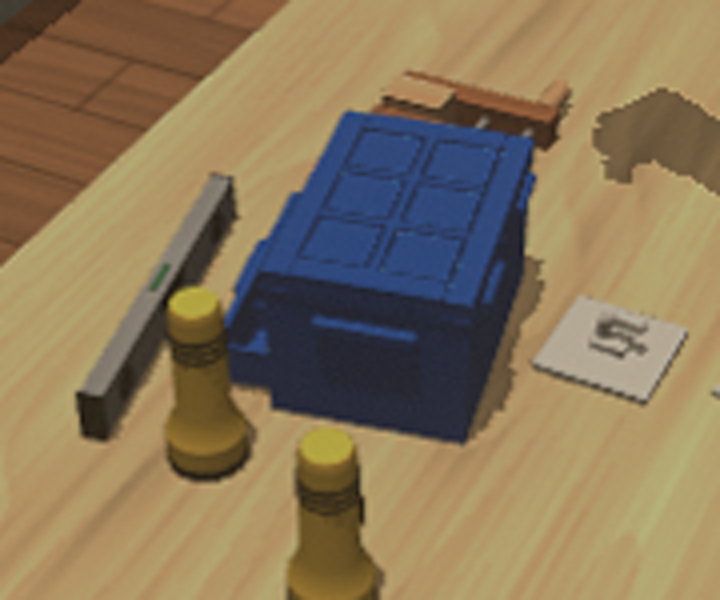

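The before/after difference image shows only the tray, which is out at crop (325,128), and the arm with its shadow. The level, torches, clamp and tile haven't moved, the plate is flush again and the hand is clear in free air. Handing in.

```bash
python3 -c "
from cell import env; print(env.close_job())"
```

```text
the job is handed in; nothing more can be done
None
```

The tray is out and the job is handed in, after about 12.6 s of the 51 s allowed. I felt all six plates with the shut fingertips. Five were solid, stopping the tip at z≈0.140 with 5–6 N. The sixth, at (+31,+62) mm, gave.

I pressed that plate in about 5.9 mm, with at most about 7 N vertically on the tool. The tray sprang out by itself, and I then lifted straight up and took the hand away.

- **Tray and plate:** the last top and side pictures show the tray out and the plate looking flush again. I did not measure how far the tray came out.
- **Other objects:** compared with the starting top picture, only the tray and the arm with its shadow differ. The level, torch, clamp and tile stand where they were.
- **Hand:** it ended about 0.25 m above the work surface, beside the caddy, with only sensor noise on the force reading.

No check failed or disagreed.

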